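Snap a circuit board onto its four standoffs

TASK

Fit the loose circuit board onto the four snap standoffs of the chassis, terminal block over the upright flange, and press it down evenly, standoff by standoff if need be, until all four have clicked and the board sits fully home on every shoulder. Keep the board close to level (within about 10 degrees), do not slam it down or lean on it hard (50 N is plenty), leave the oil bottle, tape measure and small round tin where they are, and let go at the end.

Things in the scene. Friction and masses are not known exactly. Their poses are not given: they have to be found in the camera images.
- chassis: Flat aluminium chassis plate 210 (x) x 150 (y) x 4 mm, fixed to the bench; origin at the centre of its underside, at bench height, z up. It carries a steel post carriage with four snap standoffs. All heights given at its points are above the bench.
- slot_mid (a point): Point fixed on the chassis, over its middle, 8 mm up: the top of the carriage (plate 170 x 104 mm). The carriage is clamped in slots and may sit from -11 to +11 mm along the chassis's x from here (y and yaw are exact; it holds against 80 N). This shift is not reported: find it by touch or sight.
- flange_mid (a point): Point fixed on the chassis: where the middle of the top edge of the carriage's upright flange would be at zero shift. The flange, at the carriage's -x end, is 60 mm wide along y and 8 to 26 mm high; its outer face, toward -x, is 85 mm from the carriage's middle.
- seat_mid (a point): Point fixed over the chassis middle, 24 mm up: shoulder height. Standoffs stand at (x, y) = (-58, 30), (-58, -30), (58, 40), (58, -40) mm from the carriage middle. Each: shoulder 16 mm across, 24 mm high; stem 8 mm; blunt cone tip 40 mm high, 5.6 mm across at its end; two spring barbs toward +y and -y, 7 mm out, 28 to 36 mm high. A board laid on the barbs has its underside at 34 mm.
- board: Loose black circuit board 150 (x) x 110 (y) x 5 mm, 0.14 to 0.28 kg, heat sink up; origin at the centre of its underside. Four 10 mm through holes in the standoffs' pattern: it fits only with board x along chassis x. One hole needs about 15 to 20 N beside it to pass its barbs, all four at once 35 to 50 N; the barbs then snap out over the board and hold it on the shoulder.
- sink_top (a point): Top centre of the finned aluminium heat sink in the middle of the board, 50 (x) x 30 (y) mm, 33 mm above the board's underside: grasp it across y. The board's top is free for pressing beside the holes, e.g. at x = +-34, y = +-33 mm from its middle; straight over a hole the standoff sticks up.
- terminal (a point): Top centre of the grey terminal block, 12 (x) x 34 (y) mm, 16 mm above the board's underside, at the board's -x edge (x = -67 mm), where the two holes are closer together. Toward +x, at x = 50 mm, lies a flat chip 16 x 22 x 2 mm.
- oil_bottle: Yellow oil bottle 36 mm wide, 117 mm tall, standing at the left of the work; origin at the centre of its underside. Bystander.
- tape_measure: Black pocket tape measure 49 x 54 x 29 mm at the left of the work; origin at the centre of its underside. Bystander.
- badge_tin: Small round cream tin 36 mm across, 14 mm high, at the far left of the work; origin at the centre of its underside. Bystander.
- hole_fl (a point): Centre of the board's front left hole on its underside, at (-58, 30) mm from the board's origin.
- hole_fr (a point): Centre of the board's front right hole on its underside, at (-58, -30) mm from the board's origin.
- hole_rl (a point): Centre of the board's rear left hole on its underside, at (58, 40) mm from the board's origin.
- hole_rr (a point): Centre of the board's rear right hole on its underside, at (58, -40) mm from the board's origin.

How it is judged (in metres and radians):
At the end, for the whole second after the job is handed in: All four holes of the board lie on their shoulders: underside 22 to 25.6 mm above the chassis's underside at every hole (seat 24 mm), terminal block on the flange side, the board's middle within 14 mm in x and 4 mm in y of the chassis's, within 0.05 rad of its direction, at rest (under 0.01 m/s) (z of hole_fl in the frame of chassis between 0.022 and 0.0256 m and z of hole_fr in the frame of chassis between 0.022 and 0.0256 m and z of hole_rl in the frame of chassis between 0.022 and 0.0256 m and z of hole_rr in the frame of chassis between 0.022 and 0.0256 m and x of board in the frame of chassis between -0.014 and 0.014 m and y of board in the frame of chassis between -0.004 and 0.004 m and x of hole_fl in the frame of chassis below 0 m and angle between the x axis of board and the x axis of chassis, either way round below 0.05 rad and linear speed of board below 0.01 m/s); the robot touches nothing.
It fails at once if the board is tipped more than 0.2 rad from level (angle between board's own z axis and vertical above 0.2 rad).
It fails at once if the contact forces between board and chassis add up to more than 150 N (contact force between board and chassis above 150 N).
It fails at once if the oil bottle is moved more than 30 mm (distance of oil_bottle from where it was at the start of the episode above 0.03 m).
It fails at once if the tape measure is moved more than 30 mm (distance of tape_measure from where it was at the start of the episode above 0.03 m).
It fails at once if the badge tin is moved more than 30 mm (distance of badge_tin from where it was at the start of the episode above 0.03 m).
It also fails if it takes over 72 s, if anything falls off the work surface, if the arm or the gripper's body presses on something with over 40 N, if the wrist force passes 120 N, or if a joint passes its speed limit or range.

ROBOT

A 6-joint arm with a two-finger parallel gripper is mounted at the origin on a cart in front of the work surface, level with it; the furniture and walls round the work are solid. World frame = base frame: x ahead of the robot, y to its left, z up, the work surface at z = 0. Lengths are in m, angles in degrees, forces in N, time in s.
With the tool pointing down it reaches from about 0.4 to 0.825 m from the base axis. Payload 7 kg.
Tool frame: the origin (TCP) lies midway between the tips of the shut fingers; the grasp point (between the pads) lies 19 mm behind it; z points along the fingers, y is the line along which they close (so a half turn about z gives the same grasp; the last joint's range is limited). The gripper opens to 88 mm and grips with 3 to 60 N. Pads are 19 mm wide; open, the fingers measure 130 mm over their backs; the gripper's body (78 mm by 193 mm) begins 47 mm behind the grasp point.
Start: joints at [90.418, 20.546, 0.682, 0, -70.136, -16.507], TCP at [0.187, 0.649, 0.227] pointing down, gripper open.
Joint ranges: [-176.03, 176.03], [-82.01, 121.73], [-58.28, 71.71], [-173.87, 95.51], [-174.79, -0.11], [-173.66, 173.66]. Speed limits (degrees/s): [136.94, 136.94, 172.46, 180, 180, 180].

INTERFACE

Orientations are given as [roll, pitch, yaw] about the fixed x, y, z axes, in that order (R = Rz(yaw) Ry(pitch) Rx(roll)).
In Python, from plant import ctrl gives the robot as it stands. The module is installed in compiled form; this text tells all that it offers.
- The arm moves only by the tool send_rows, never from a script. Its argument "plan" is a list that holds one entry, the list of rows, each a list of 6 numbers: the shift along the tool's x, y, z in cm, then the turn, a rotation vector about the tool's x, y, z in degrees. A call has 1 to 8 rows; each row is the pose to reach, as a shift and turn from the pose commanded when the call began, along the tool's axes at that moment; what a row does not reach only later rows make up. A row lasts 1/12 s, in which the tool goes at most 41.7 mm and 7.16 degrees, less where a joint would pass 70% of its speed; a pose out of reach is approached as far as the arm can. A call with a gripper value outside its range is refused whole. "fingers" is the opening, from 0 (shut) to 1 (fully open), set as the call begins (left out, the last holds). The fingers move at their own pace and stop on an object; the grip force is fixed at half the most. Time passes only in rows, so rows that repeat a pose let the fingers close. It gives the time, the measured TCP pose, the force, the opening and the grip force at its end, in the units of the state.
- ctrl.get_obs(): the state, without advancing time (a new reading comes with each control period).
- ctrl.snapshot(name): name is "side" or "top"; returns a dict with "img" (420x560x3 uint8, red, green, blue), "K" (3x3 intrinsics, pixels), "k1" (the pictures are not rectified: a ray, as slopes to the right and down, at radius r is drawn at 1 + k1 r^2 times it, then the intrinsics apply), "pose" (4x4, takes a point from camera to world coordinates). Camera axes: x right, y down, z forward; pixel columns grow to the right and rows downward; lengths in m; the calibration is good to about 2 mm. A picture is of the moment at which its call begins. There is no depth.
- ctrl.close_job(): hands the job in; it is judged then, once.
The state is a dict: "clock": time; "joint_pos": joint angles; "qvel": joint speeds; "tau": joint torques, N m; "tool_pos": TCP position; "orientation": TCP orientation; "force": force on the tool from outside, world axes, zero at the start; "moment": the same for the moment, N m; "opening": finger opening in m; "gripper_force": force on a finger pad.
Only numpy, scipy, OpenCV 4.12 (cv2) and the standard library are available. Lean on these libraries where they do the work, as an engineer would, in place of code of your own. Each camera call takes 0.05 s, during which the arm holds its last target. There are 200 camera calls.

## Working session

There is one attempt and no reset: what is moved stays moved. The work goes in short steps, Python scripts to look and compute and a tool call to move; the robot and the scene stay as the last step left them, time stands still between calls to the robot, and variables do not carry over. Pictures are saved under pics/ and viewed, at most 10 in all, crops included, and the job is handed in when it is done.

Besides the shell and the picture viewer there is one more tool, called as name([rows], argument=value, ...), one row to a line, values as JSON. send_rows: Moves the arm, as the interface text tells. Its arguments: {"type":"object","properties":{"plan":{"type":"array","items":{"type":"array","items":{"type":"array","items":{"type":"number"}}}},"fingers":{"type":"number"}},"required":["plan"]}

```bash
mkdir -p pics
python3 - <<'E'
from plant import ctrl
import cv2,numpy as np
print(ctrl.get_obs())
for n in("top","side"):
    s=ctrl.snapshot(n); cv2.imwrite(f"pics/{n}0.png",s["img"][:,:,::-1]); print(n,s["K"],s["k1"],s["pose"])
    np.savez(f"{n}0.npz",**s)
E
```

```text
{'clock': 0.0, 'joint_pos': array([ 9.04153631e+01,  2.05893098e+01,  6.32746487e-01, -2.02077708e-02,
       -7.01387088e+01, -1.65075520e+01]), 'qvel': array([-0.05391722, -0.04343727,  0.02659482, -0.03667121, -0.09248185,
       -0.05585263]), 'tau': array([-8.63951955e-04, -5.82716918e+01,  2.93047106e+01,  6.99704289e+00,
        6.87337102e-03, -1.72168834e-04]), 'tool_pos': array([0.18698157, 0.64804528, 0.22563863]), 'orientation': array([ 1.79903257e+02, -8.85966372e-03, -1.60990628e+01]), 'force': array([ 0.310452  , -0.06697363,  0.04541056]), 'moment': array([-0.04232674, -0.00560016, -0.04286177]), 'gripper_force': 0.0, 'opening': 0.08744074952583032}
top [[525.37658827   0.         278.04281865]
 [  0.         525.37658827 209.47981432]
 [  0.           0.           1.        ]] -0.19206622561365547 [[-0.02394789 -0.99435386  0.10337744  0.40861583]
 [-0.99969981  0.02328379 -0.00762618  0.01419027]
 [ 0.0051761  -0.10352904 -0.99461296  1.50054747]
 [ 0.          0.          0.          1.        ]]
side [[512.3494027    0.         277.56505498]
 [  0.         512.3494027  201.97674934]
 [  0.           0.           1.        ]] -0.07262535426923841 [[-0.99409136 -0.07578875  0.07770729  0.4728445 ]
 [-0.1084362   0.66110777 -0.7424137   0.88031381]
 [ 0.00489371 -0.74645333 -0.66541977  0.82789649]
 [ 0.          0.          0.          1.        ]]
```

View pics/top0.png

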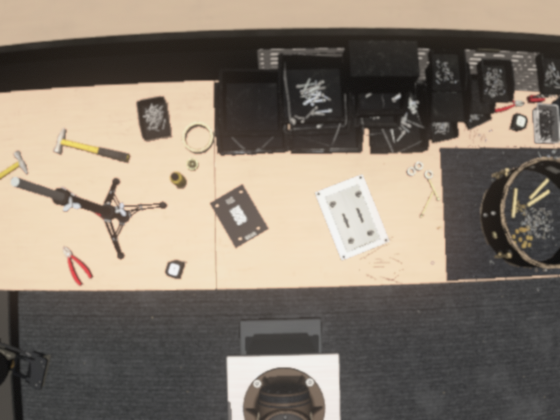

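View pics/side0.png

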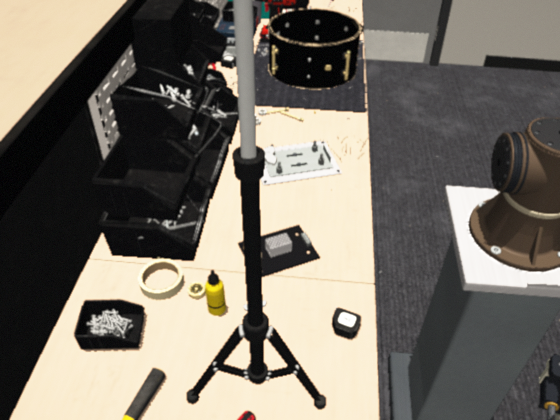

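The top picture shows the black board near (240,216), the white chassis near (352,217), tape measure (175,269), tin (193,165), bottle (177,180), and a tripod near (112,208) between the arm and the work. The side picture shows the board at (280,248), the chassis at (300,160) and the tripod pole at (255,250). I'll zoom in on the work.

```bash
cat > h.py <<'E'
import numpy as np,cv2
class Cam:
    def __init__(s,d): s.K,s.k1,s.T,s.img=np.array(d["K"]),float(d["k1"]),np.array(d["pose"]),np.array(d["img"])
    def ray(s,px):
        u=cv2.undistortPoints(np.array(px,float).reshape(-1,1,2),s.K,np.array([s.k1,0,0,0,0.]))[:,0]
        return s.T[:3,3],np.c_[u,np.ones(len(u))]@s.T[:3,:3].T
    def plane(s,px,z):
        o,d=s.ray(px); return o+d*((z-o[2])/d[:,2])[:,None]
    def proj(s,P):
        Ti=np.linalg.inv(s.T); return cv2.projectPoints(np.array(P,float).reshape(-1,1,3),cv2.Rodrigues(Ti[:3,:3])[0],Ti[:3,3],s.K,np.array([s.k1,0,0,0,0.]))[0][:,0]
def tri(c1,p1,c2,p2):
    """midpoint and gap of the two rays"""
    o1,d1=c1.ray(p1);o2,d2=c2.ray(p2);out=[]
    for a,b in zip(d1,d2):
        t=np.linalg.lstsq(np.c_[a,-b],o2-o1,rcond=None)[0]
        A,B=o1+a*t[0],o2+b*t[1]; out.append(np.r_[(A+B)/2,np.linalg.norm(A-B)])
    return np.array(out)
def snap(n):
    from plant import ctrl; return Cam(ctrl.snapshot(n))
def load(n): return Cam(np.load(n))
def crop(c,x,y,w,h,k,name): cv2.imwrite(name,cv2.resize(c.img[y:y+h,x:x+w,::-1],None,fx=k,fy=k,interpolation=cv2.INTER_CUBIC))
E
python3 - <<'E'
from h import *
t,s=load("top0.npz"),load("side0.npz")
crop(t,205,165,190,110,4,"pics/t1.png"); crop(s,230,130,120,150,4,"pics/s1.png")
print("tripod hub/legs:",t.plane([[112,208],[120,257],[164,205],[117,181]],0).round(3), s.plane([[257,375],[320,402],[192,397]],0).round(3))
print("pole", s.plane([[257,325]],0.15), tri(t,[[113,208],[15,181]],s,[[257,325],[250,160]]).round(3))
print("board,chassis",t.plane([[240,216],[352,217]],0).round(3))
E
```

```text
tripod hub/legs: [[0.58  0.488 0.   ]
 [0.437 0.464 0.   ]
 [0.585 0.333 0.   ]
 [0.66  0.474 0.   ]] [[0.556 0.419 0.   ]
 [0.442 0.457 0.   ]
 [0.661 0.473 0.   ]]
pole [[0.55261232 0.41647724 0.15      ]] [[0.555 0.431 0.172 0.01 ]
 [0.556 0.511 0.549 0.038]]
board,chassis [[ 0.548  0.112  0.   ]
 [ 0.538 -0.21   0.   ]]
```

View pics/t1.png

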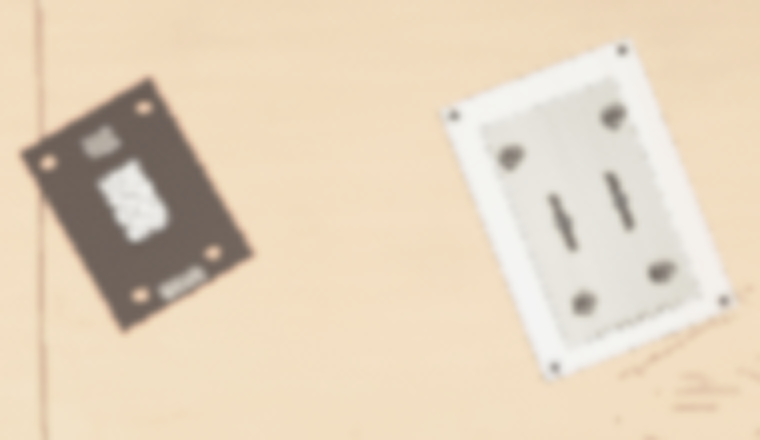

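View pics/s1.png

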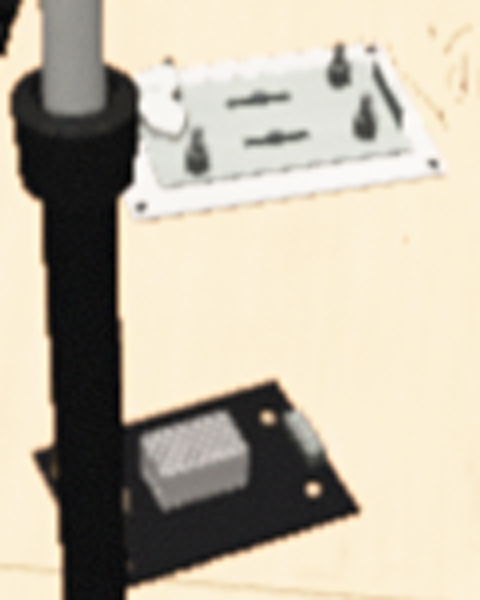

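The top crop shows the board with its terminal block toward the robot. Its holes are at about (47,162), (143,107), (140,295) and (213,253). The chassis has dark corner screws and four standoffs at about (511,156), (613,117), (584,303) and (660,270). The side crop shows the sink at (195,460), the flange at (388,95), and one standoff hidden by a cable/lamp. Next I'll measure with masks.

```bash
cat > m.py <<'E'
from h import *
def blobs(m,lo,hi):
    n,l,st,c=cv2.connectedComponentsWithStats(m.astype(np.uint8)); return [(c[i],st[i]) for i in range(1,n) if lo<=st[i][4]<=hi]
def up(img,k=4): return cv2.resize(img,None,fx=k,fy=k,interpolation=cv2.INTER_CUBIC)
def unup(p,off,k=4): return (np.array(p,float)+.5)/k-.5+np.array(off)
def ang(a,b): return np.degrees(np.arctan2(*(b-a)[1::-1]))
E
python3 - <<'E'
from m import *
t,s=load("top0.npz"),load("side0.npz")
# board outline, top view
x0,y0=205,175; g=up(t.img[y0:255,x0:275]).astype(int); dark=(g.sum(2)<400).astype(np.uint8)
cs,_=cv2.findContours(dark,cv2.RETR_EXTERNAL,cv2.CHAIN_APPROX_NONE); c=max(cs,key=cv2.contourArea)
r=cv2.minAreaRect(cv2.convexHull(c)); P=t.plane(unup(cv2.boxPoints(r),(x0,y0)),.005)
print("board corners",P.round(4)[:,:2].tolist(),"ctr",P.mean(0).round(4),"sides",[round(np.linalg.norm(P[i]-P[i-1]),4) for i in range(4)])
print("yaws",[round(ang(P[i-1],P[i]),2) for i in range(4)])
# holes & sink & terminal inside board
full=np.zeros_like(dark);cv2.fillConvexPoly(full,cv2.convexHull(c),1); full=cv2.erode(full,np.ones((9,9)))
for q,st in blobs((dark==0)&(full>0),40,5000):
    px=unup(q,(x0,y0)); print("in board",px.round(2),st[4],t.plane([px],.0025)[0].round(4), t.plane([px],.033)[0].round(4))
# chassis
x0,y0=305,165; g=up(t.img[y0:270,x0:400]).astype(int); gr=g.sum(2)/3; sat=g.max(2)-g.min(2)
ch=((sat<22)&(gr>120)).astype(np.uint8); cs,_=cv2.findContours(ch,cv2.RETR_EXTERNAL,cv2.CHAIN_APPROX_NONE); c=max(cs,key=cv2.contourArea)
r=cv2.minAreaRect(cv2.convexHull(c)); P=t.plane(unup(cv2.boxPoints(r),(x0,y0)),.004)
print("chassis ctr",P.mean(0).round(4),"sides",[round(np.linalg.norm(P[i]-P[i-1]),4) for i in range(4)],"yaws",[round(ang(P[i-1],P[i]),2) for i in range(4)])
full=np.zeros_like(ch);cv2.fillConvexPoly(full,cv2.convexHull(c),1)
for q,st in blobs((gr<150)&(full>0),60,3000):
    px=unup(q,(x0,y0)); print("dark in chassis",px.round(2),st[2:],t.plane([px],.004)[0].round(4),t.plane([px],.024)[0].round(4))
# side: dark in chassis
x0,y0=262,140; g=up(s.img[y0:185,x0:345]).astype(int).sum(2)/3
for q,st in blobs(g<130,60,4000):
    print("side dark",unup(q,(x0,y0)).round(2),"top",unup([q[0],st[1]],(x0,y0)).round(1),"bot",unup([q[0],st[1]+st[3]],(x0,y0)).round(1),st[2:])
E
```

```text
board corners [[0.5875, 0.1997], [0.6406, 0.1059], [0.5115, 0.0336], [0.4592, 0.1266]] ctr [0.5497 0.1164 0.005 ] sides [np.float64(0.1476), np.float64(0.1077), np.float64(0.148), np.float64(0.1067)]
yaws [np.float64(29.67), np.float64(-60.5), np.float64(-150.72), np.float64(119.33)]
in board [240.53 191.43] 173 [0.6191 0.1095 0.0025] [0.6148 0.1075 0.033 ]
in board [229.82 200.28] 737 [0.5941 0.1407 0.0025] [0.5904 0.1381 0.033 ]
in board [216.64 205.2 ] 203 [0.5808 0.1789 0.0025] [0.5773 0.1756 0.033 ]
in board [238.07 214.85] 3721 [0.5515 0.1176 0.0025] [0.5486 0.1155 0.033 ]
in board [257.79 227.79] 200 [0.5131 0.0618 0.0025] [0.511  0.0608 0.033 ]
in board [249.78 235.05] 724 [0.4928 0.0851 0.0025] [0.4911 0.0837 0.033 ]
in board [239.7 238.3] 225 [0.4842 0.1141 0.0025] [0.4827 0.1121 0.033 ]
chassis ctr [ 0.5391 -0.2083  0.004 ] sides [np.float64(0.2101), np.float64(0.1511), np.float64(0.212), np.float64(0.1497)] yaws [np.float64(20.03), np.float64(-69.41), np.float64(-160.37), np.float64(109.85)]
dark in chassis [357.65 193.73] [ 19  17 223] [ 0.6045 -0.2283  0.004 ] [ 0.6019 
[... 341 characters left out ...]
] [ 20  15 224] [ 0.491  -0.2582  0.004 ] [ 0.4899 -0.2546  0.024 ]
dark in chassis [350.2  240.44] [ 15  14 163] [ 0.4703 -0.2015  0.004 ] [ 0.4695 -0.1987  0.024 ]
side dark [314.33 147.18] top [314.3 141.1] bot [314.3 151.6] [ 21  42 551]
side dark [326.54 153.54] top [326.5 146.6] bot [326.5 160.4] [ 27  55 398]
side dark [262.77 161.46] top [262.8 148.9] bot [262.8 176.4] [  15  110 1012]
side dark [294.28 154.45] top [294.3 153.1] bot [294.3 156.1] [ 57  12 313]
side dark [320.85 160.05] top [320.9 154.1] bot [320.9 164.6] [ 21  42 591]
side dark [278.83 168.82] top [278.8 162.6] bot [278.8 173.4] [ 23  43 594]
side dark [298.89 164.21] top [298.9 162.6] bot [298.9 165.6] [ 59  12 343]
```

Run:
```python
from m import *
t,s=load("top0.npz"),load("side0.npz")
x0,y0=305,165; g=up(t.img[y0:270,x0:400]).astype(int); gr=g.sum(2)/3
for th in(218,224,230):
    k=((gr<th)).astype(np.uint8)
    full=np.zeros_like(k); ch=((g.max(2)-g.min(2)<22)&(gr>120)).astype(np.uint8); cs,_=cv2.findContours(ch,cv2.RETR_EXTERNAL,cv2.CHAIN_APPROX_NONE); c=max(cs,key=cv2.contourArea)
    cv2.fillConvexPoly(full,cv2.convexHull(c),1); full=cv2.erode(full,np.ones((25,25)))
    k=cv2.morphologyEx(k&full,cv2.MORPH_OPEN,np.ones((9,9)))
    cs,_=cv2.findContours(k,cv2.RETR_EXTERNAL,cv2.CHAIN_APPROX_NONE); c=max(cs,key=cv2.contourArea)
    r=cv2.minAreaRect(cv2.convexHull(c)); P=t.plane(unup(cv2.boxPoints(r),(x0,y0)),.008)
    print(th,"carriage",P.mean(0).round(4),[round(float(np.linalg.norm(P[i]-P[i-1])),4) for i in range(4)],[round(float(ang(P[i-1],P[i])),2) for i in range(4)])
C=np.array([.5391,-.2083]);
for yaw in(19.9,):
  R=cv2.getRotationMatrix2D((0,0),-yaw,1)[:,:2]
  N={"fl":(-58,30),"fr":(-58,-30),"rl":(58,40),"rr":(58,-40)}
  for sh in(-.005,-.003,0):
    for n,(a,b) in N.items():
      p=R@np.array([a/1000+sh,b/1000])+C
      print(sh,n,"top: base %s sh %s tip %s"%tuple(str(t.proj([[*p,z]])[0].round(1)) for z in(.008,.024,.04)),"side base %s tip %s"%tuple(str(s.proj([[*p,z]])[0].round(1)) for z in(.008,.04)))
# patches round two standoffs
for (cx,cy) in((332,204),(369,233)): print(t.img[cy-5:cy+6,cx-6:cx+7].sum(2)//3)
```

```text
218 carriage [ 0.5437 -0.231   0.008 ] [0.0517, 0.0177, 0.0518, 0.0177] [16.38, -73.04, -163.67, 106.78]
224 carriage [ 0.5406 -0.2265  0.008 ] [0.172, 0.0717, 0.1728, 0.0712] [19.49, -69.88, -160.7, 109.49]
230 carriage [ 0.5352 -0.2098  0.008 ] [0.1748, 0.1091, 0.1759, 0.1082] [20.19, -69.28, -160.09, 110.11]
-0.005 fl top: base [350.4 240.6] sh [351.2 240.4] tip [352.  240.1] side base [321.8 162.9] tip [322.5 153.1]
-0.005 fr top: base [369.7 232.9] sh [370.7 232.6] tip [371.7 232.3] side base [315.2 149.8] tip [315.8 140.1]
-0.005 rl top: base [332.1 204.2] sh [332.7 203.6] tip [333.4 202.9] side base [279.9 171.5] tip [280.  161.6]
-0.005 rr top: base [357.8 194.2] sh [358.6 193.5] tip [359.5 192.7] side base [272.8 153.5] tip [272.8 143.8]
-0.003 fl top: base [350.1 240. ] sh [351.  239.7] tip [351.8 239.4] side base [321.1 163. ] tip [321.8 153.2]
-0.003 fr top: base [369.4 232.3] sh [370.4 232. ] tip [371.4 231.6] side base [314.5 149.9] tip [315.1 140.2]
-0.003 rl top: base [331.9 203.6] sh [332.5 202.9] tip [333.1 202.2] side base [279.2 171.6] tip [279.3 161.7]
-0.003 rr 
[... 1032 characters left out ...]
4 217 215 214 219 224 227 227 227 227]
 [242 242 238 228 222 224 225 225 227 227 227 228 228]]
[[223 222 222 222 222 221 219 218 217 218 219 220 223]
 [223 222 222 221 219 216 210 206 205 209 214 218 220]
 [223 222 221 218 208 196 186 179 176 184 198 213 218]
 [223 223 220 211 184 162 154 148 148 157 177 203 216]
 [223 223 220 204 162 132 128 128 137 153 175 200 216]
 [223 223 220 202 156 119 117 124 137 162 187 206 216]
 [223 223 221 209 172 136 128 137 151 178 201 213 216]
 [222 222 222 217 199 174 164 169 179 197 211 216 217]
 [222 222 222 221 216 208 204 205 208 213 216 217 216]
 [222 222 222 222 221 220 219 218 219 219 218 217 217]
 [222 222 222 222 221 221 220 220 220 219 217 216 218]]
```

```bash
cat > go.py <<'E'
import numpy as np
from scipy.spatial.transform import Rotation as R
def rows(wps,start=None):
    """wps: (x,y,z,yaw) of successive calls, tool down; prints the shift (cm) and turn (deg) of each"""
    if start is None:
        from plant import ctrl; o=ctrl.get_obs(); p,r=o["tool_pos"],R.from_euler("xyz",o["orientation"],degrees=True)
    else: p,r=np.array(start[:3]),R.from_euler("xyz",[180,0,start[3]],degrees=True)
    for w in wps:
        q=R.from_euler("xyz",[180,0,w[3]],degrees=True)
        d=r.inv().apply(np.array(w[:3])-p)*100; v=(r.inv()*q).as_rotvec(degrees=True)
        print(w,"->",d.round(2).tolist(),v.round(1).tolist(),"rows",round(max(np.linalg.norm(d)/4.17,np.linalg.norm(v)/7.16),1)); p,r=np.array(w[:3]),q
E
python3 - <<'E'
from go import rows
rows([(.13,.42,.23,-60),(.33,.30,.23,-110),(.46,.10,.20,-150.8),(.5495,.1162,.10,-150.8)])
E
```

```text
(0.13, 0.42, 0.23, -60) -> [0.85, 23.5, -0.39] [0.1, -0.0, 43.9] rows 6.1
(0.33, 0.3, 0.23, -110) -> [20.39, -11.32, -0.0] [-0.0, -0.0, 50.0] rows 7.0
(0.46, 0.1, 0.2, -150.8) -> [14.35, -19.06, 3.0] [0.0, -0.0, 40.8] rows 5.8
(0.5495, 0.1162, 0.1, -150.8) -> [-8.6, -2.95, 10.0] [0.0, 0.0, 0.0] rows 3.2
```

send_rows([
  [[0.8,23.5,-0.4,0,0,44],[0.8,23.5,-0.4,0,0,44],[0.8,23.5,-0.4,0,0,44],[0.8,23.5,-0.4,0,0,44],[0.8,23.5,-0.4,0,0,44],[0.8,23.5,-0.4,0,0,44],[0.8,23.5,-0.4,0,0,44],[0.8,23.5,-0.4,0,0,44]],
])

```text
clock: 0.77
tool_pos: [0.1294, 0.4196, 0.2313]
orientation: [-180.0, 0.1, -60.1]
force: [0.1, 1.1, 0.9]
opening: 0.0875
gripper_force: 0.0
```

send_rows([
  [[20.4,-11.3,0,0,0,50],[20.4,-11.3,0,0,0,50],[20.4,-11.3,0,0,0,50],[20.4,-11.3,0,0,0,50],[20.4,-11.3,0,0,0,50],[20.4,-11.3,0,0,0,50],[20.4,-11.3,0,0,0,50],[20.4,-11.3,0,0,0,50]],
])

```text
clock: 1.43
tool_pos: [0.331, 0.2996, 0.2299]
orientation: [-180.0, -0.1, -110.5]
force: [-0.9, -0.8, 0.8]
opening: 0.0876
gripper_force: 0.0
```

send_rows([
  [[14.3,-19.1,3,0,0,41],[14.3,-19.1,3,0,0,41],[14.3,-19.1,3,0,0,41],[14.3,-19.1,3,0,0,41],[14.3,-19.1,3,0,0,41],[14.3,-19.1,3,0,0,41],[14.3,-19.1,3,0,0,41],[14.3,-19.1,3,0,0,41]],
])

```text
clock: 2.1
tool_pos: [0.4603, 0.0994, 0.1997]
orientation: [-180.0, -0.1, -151.0]
force: [0.2, 0.2, 0.3]
opening: 0.088
gripper_force: 0.0
```

Run:
```python
from go import *; from m import *
t,s=load("top0.npz"),load("side0.npz")
x0,y0=255,225; g=up(s.img[y0:265,x0:300]).astype(int); gr=g.sum(2)/3
for th in (110,130,150):
  for q,st in blobs(gr>th,1500,9000): print(th,unup(q,(x0,y0)).round(1),st,tri(t,[[238.07,214.85]],s,[unup(q,(x0,y0))]).round(4))
print(tri(t,[[238.07,214.85]],s,[[278.7,240]]).round(4))
rows([(.5492,.1160,.06,-150.8),(.5492,.1160,.009,-150.8)])
```

```text
110 [273.  228.3] [  22    0  150   45 3610] [[0.554  0.1136 0.0643 0.0167]]
110 [278.1 244.2] [  41   32  107   96 7288] [[0.5504 0.1164 0.0206 0.0012]]
130 [272.8 228.3] [  22    0  148   44 3485] [[0.5543 0.1136 0.0645 0.0172]]
130 [277.7 242.8] [  42   33  105   92 5381] [[0.5507 0.1161 0.0247 0.0026]]
150 [272.7 228.2] [  23    0  143   43 3315] [[0.5543 0.1136 0.0647 0.0174]]
150 [278. 241.] [  44   34  101   63 3977] [[0.5501 0.1157 0.03   0.0024]]
[[0.5493 0.1155 0.033  0.0013]]
(0.5492, 0.116, 0.06, -150.8) -> [-8.61, -2.86, 13.96] [-0.0, -0.1, -0.2] rows 4.0
(0.5492, 0.116, 0.009, -150.8) -> [0.0, -0.0, 5.1] [0.0, 0.0, 0.0] rows 1.2
```

send_rows([
  [[-8.6,-2.9,14,0,0,0],[-8.6,-2.9,14,0,0,0],[-8.6,-2.9,14,0,0,0],[-8.6,-2.9,14,0,0,0],[-8.6,-2.9,14,0,0,0],[-8.6,-2.9,14,0,0,0]],
])

```text
clock: 2.6
tool_pos: [0.5476, 0.1172, 0.0567]
orientation: [-180.0, -0.4, -150.8]
force: [0.2, -0.1, -0.3]
opening: 0.0878
gripper_force: 0.0
```

send_rows([
  [[0,0,2,0,0,0],[0,0,4,0,0,0],[0,0,5,0,0,0],[0,0,5.1,0,0,0],[0,0,5.1,0,0,0]],
])

```text
clock: 3.02
tool_pos: [0.549, 0.1172, 0.0109]
orientation: [-180.0, 0.1, -151.0]
force: [0.0, -0.3, -0.7]
opening: 0.0875
gripper_force: 0.0
```

send_rows([
  [[0,0,0,0,0,0],[0,0,0,0,0,0],[0,0,0,0,0,0],[0,0,0,0,0,0],[0,0,0,0,0,0],[0,0,0,0,0,0],[0,0,0,0,0,0],[0,0,0,0,0,0]],
], fingers=0)

```text
clock: 3.68
tool_pos: [0.5488, 0.1162, 0.0095]
orientation: [-180.0, -0.0, -151.1]
force: [0.1, -0.6, 0.3]
opening: 0.04
gripper_force: 0.0
```

send_rows([
  [[0,0,0,0,0,0],[0,0,0,0,0,0],[0,0,0,0,0,0],[0,0,0,0,0,0],[0,0,0,0,0,0],[0,0,0,0,0,0],[0,0,0,0,0,0],[0,0,0,0,0,0]],
])

```text
clock: 4.35
tool_pos: [0.5488, 0.1163, 0.0095]
orientation: [180.0, -0.0, -151.1]
force: [1.0, -0.8, 0.1]
opening: 0.0302
gripper_force: 30.0
```

send_rows([
  [[0,0,-1,0,0,0],[0,0,-2,0,0,0],[0,0,-4,0,0,0],[0,0,-7,0,0,0],[0,0,-9,0,0,0],[0,0,-10,0,0,0],[0,0,-10,0,0,0],[0,0,-10,0,0,0]],
])

```text
clock: 5.02
tool_pos: [0.5487, 0.1164, 0.1098]
orientation: [180.0, 0.1, -151.1]
force: [0.2, -0.2, -3.1]
opening: 0.0297
gripper_force: 30.0
```

Run:
```python
from go import *
rows([(.535,-.207,.13,-160.1)])
```

```text
(0.535, -0.207, 0.13, -160.1) -> [16.82, -27.65, -2.05] [0.0, 0.1, 9.0] rows 7.8
```

send_rows([
  [[1,-1.7,-1,0,0,1],[3,-5,-2,0,0,2],[5.5,-9,-2,0,0,4],[8,-13,-2,0,0,5],[10.5,-17,-2,0,0,6],[13,-21,-2,0,0,8],[15,-25,-2,0,0,9],[16.8,-27.6,-2,0,0,9]],
])

```text
clock: 5.68
tool_pos: [0.5348, -0.1934, 0.1277]
orientation: [179.9, -0.1, -160.2]
force: [1.9, 0.4, -1.1]
opening: 0.0295
gripper_force: 30.0
```

send_rows([
  [[0,0,1,0,0,0],[0,0,3,0,0,0],[0,0,5,0,0,0],[0,0,6,0,0,0],[0,0,6,0,0,0],[0,0,6,0,0,0]],
])

```text
clock: 6.18
tool_pos: [0.5354, -0.1915, 0.0686]
orientation: [180.0, -0.2, -160.1]
force: [-0.0, -0.1, -1.4]
opening: 0.0298
gripper_force: 30.0
```

Run:
```python
from h import *
from plant import ctrl
o=ctrl.get_obs(); print(o["clock"],o["tool_pos"],o["orientation"],o["force"])
a=np.zeros((450,800,3),np.uint8)
for i,(n,x,y) in enumerate((("top",302,160),("side",245,110))):
    d=ctrl.snapshot(n); np.savez(n+"1.npz",**d); c=Cam(d)
    a[:,i*400:i*400+400]=cv2.resize(c.img[y:y+112,x:x+100,::-1],(400,450),interpolation=cv2.INTER_CUBIC)
cv2.imwrite("pics/both1.png",a)
```

```text
6.1833 [ 0.53536948 -0.19148661  0.06855396] [ 1.79953750e+02 -1.50102426e-01 -1.60061483e+02] [-0.0445553  -0.13260453 -1.37953522]
```

View pics/both1.png

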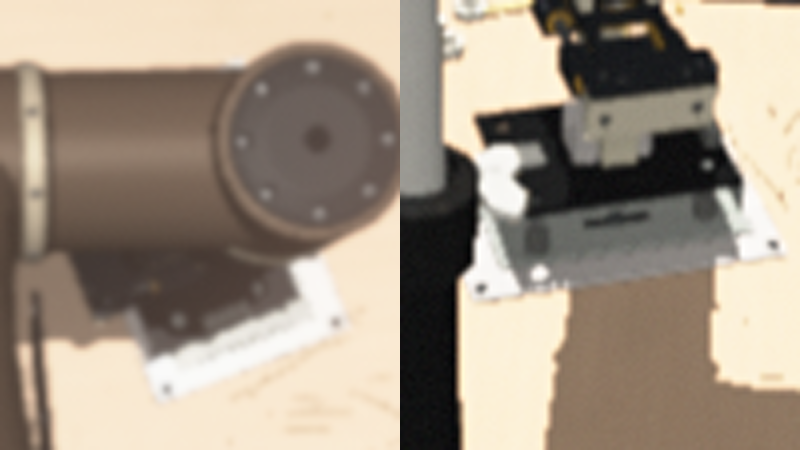

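The left half shows the arm hiding the rear of the board from the top camera. The board's front holes are visible at about (178,320) and (258,283). The right half shows the board level above the chassis, with front-left hole at (708,165) and rear-right hole at (503,127).

```bash
cat > pred.py <<'E'
from m import *
from scipy.spatial.transform import Rotation as R
def Rz(a): a=np.radians(a); return np.array([[np.cos(a),-np.sin(a)],[np.sin(a),np.cos(a)]])
H={"fl":(-.058,.03),"fr":(-.058,-.03),"rl":(.058,.04),"rr":(.058,-.04)}
# camera-measured board when grasped, TCP then
B0,Y0,T0,TY0=np.array([.5495,.1162]),29.2,np.array([.5488,.1163]),28.9
off=Rz(-TY0)@(B0-T0); dy=Y0-TY0
def board(tcp,yaw): # yaw of tool +180
    return tcp[:2]+Rz(yaw)@off, yaw+dy
E
python3 - <<'E'
from pred import *
t,s=load("top1.npz"),load("side1.npz")
b,y=board(np.array([.5354,-.1915]),19.94); z=.0686-.0095
print("board off",off,"pred",b,y)
for n,h in H.items():
    p=b+Rz(y)@h
    print(n,"pred top",t.proj([[*p,z+.0025]]).round(2),"side",s.proj([[*p,z+.004]]).round(2))
tt=t.img.astype(int).sum(2)//3; ss=s.img.astype(int).sum(2)//3
print(tt[233:246,339:353]);print(tt[224:237,359:373]);print(ss[145:156,415-245+245-100+0:0]) if 0 else None
print(ss[146:156,316:328]); print(ss[136:147,265:277])
E
```

```text
board off [ 0.0005645  -0.00042584] pred [ 0.53607588 -0.1917078 ] 20.240000000000002
fl pred top [[346.7  239.32]] side [[322.16 149.82]]
fr pred top [[366.65 231.25]] side [[315.17 136.74]]
rl pred top [[327.53 201.68]] side [[278.8  158.58]]
rr pred top [[354.06 191.18]] side [[271.28 140.56]]
[[ 63  65  64  62  62  61  62  62  62  62  63  63  63  63]
 [ 60  62  60  61  60  62  62  62  62  62  62  63  63  63]
 [ 61  60  60  60  61  62  61  62  63  63  63  63  64  64]
 [ 59  61  61  61  62  62  63  65  64  64  63  63  64  65]
 [ 61  60  61  61  63  66  71  75  72  67  64  64  65  68]
 [ 60  61  61  61  63  71  85  93  88  76  67  64  66  72]
 [ 62  62  60  62  64  76  96 106 100  83  69  65  70  78]
 [ 68  65  65  64  66  74  94 103  98  83  70  66  68  78]
 [ 77  75  75  73  69  71  80  88  85  75  67  66  67  76]
 [ 90  88  88  86  79  73  72  74  74  71  69  68  71  76]
 [101  95  93  93  88  82  78  77  77  78  81  83  85  89]
 [110  99  95  94  93  91  90  89  93 100 109 116 121 125]
 [118 104  97  95  95  95  96 103 116 136 159 173 177 178]]
[[ 66  71  78  85  89  94  98  97 
[... 1106 characters left out ...]
15  14  17  16  17  28  32  31  30]
 [ 14  15  16  15  16  16  13  18  26  31  28  28]
 [ 16  16  17  14  15  17  16  18  28  33  34  27]]
[[234 235 234 235 233 226 216 215 214 210 205 198]
 [212 212 206 203 196 171 143 134 130 115 100  92]
 [132 130 113  98  89  73  55  51  52  42  33  28]
 [ 51  48  40  30  26  29  31  26  26  30  30  31]
 [ 30  29  28  29  34  46  49  33  30  30  31  31]
 [ 40  28  31  34  53  70  67  42  30  30  31  33]
 [ 60  29  30  36  53  62  59  39  29  30  33  30]
 [ 93  33  29  30  35  38  37  33  29  31  30  29]
 [127  45  23  29  27  28  29  29  29  33  38  35]
 [164  70  54  78  88  92  92  88  69  66  73  74]
 [201 131 135 185 201 204 205 198 160 128 124 127]]
```

Run:
```python
from go import *
rows([(.5347,-.2094,.056,-160.4)])
```

```text
(0.5347, -0.2094, 0.056, -160.4) -> [0.8, -1.62, 1.42] [-0.0, 0.0, 0.4] rows 0.6
```

send_rows([
  [[0.4,-0.8,0,0,0,0.2],[0.8,-1.6,0,0,0,0.4],[0.8,-1.6,0.8,0,0,0.4],[0.8,-1.6,1.4,0,0,0.4],[0.8,-1.6,1.4,0,0,0.4],[0.8,-1.6,1.4,0,0,0.4],[0.8,-1.6,1.4,0,0,0.4],[0.8,-1.6,1.4,0,0,0.4]],
])

```text
clock: 6.95
tool_pos: [0.5342, -0.2093, 0.0557]
orientation: [-180.0, 0.0, -160.5]
force: [-0.4, -0.0, -2.6]
opening: 0.0299
gripper_force: 30.0
```

Run:
```python
from pred import *; from go import rows
from plant import ctrl
o=ctrl.get_obs(); print(o["tool_pos"],o["orientation"],o["force"])
t=snap("top");s=snap("side"); 
b,y=board(o["tool_pos"],o["orientation"][2]+180); z=o["tool_pos"][2]-.0095
print(b,y)
for n,h in H.items():
    p=b+Rz(y)@h
    for c,nm in((t,"top"),(s,"side")):
        q=c.proj([[*p,z+.003]])[0]; u,v=q.round().astype(int); w=c.img[v-3:v+4,u-4:u+4].astype(float).sum(2)/3
        m=np.clip(w-np.percentile(w,60),0,None); m/=m.sum()+1e-9
        yy,xx=np.mgrid[v-3:v+4,u-4:u+4]; print(n,nm,q.round(2),(m*xx).sum().round(2),(m*yy).sum().round(2))
rows([(.5347,-.2094,.050,-160.4)])
crop(s,255,125,90,65,8,"pics/s2.png")
```

```text
[ 0.53415889 -0.20932134  0.05573028] [-1.79989087e+02  1.21832585e-02 -1.60469056e+02] [-0.41689754 -0.02788515 -2.6134476 ]
[ 0.53483328 -0.20953396] 19.8309441037343
fl top [352.32 239.79] 351.03 240.92
fl side [322.57 150.29] 323.63 149.31
fr top [372.11 231.93] 374.07 232.84
fr side [315.84 137.38] 314.36 137.14
rl top [333.57 202.35] 333.5 199.44
rl side [279.86 158.72] 276.41 159.03
rr top [359.89 192.13] 358.35 194.34
rr side [272.63 140.97] 271.61 139.58
(0.5347, -0.2094, 0.05, -160.4) -> [-0.05, -0.03, 0.58] [-0.0, 0.0, -0.1] rows 0.1
```

View pics/s2.png

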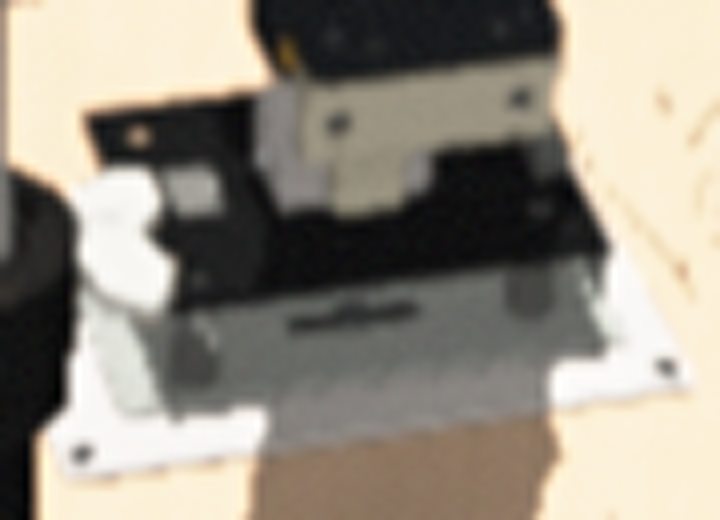

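The side crop shows the board level just above the standoffs, with dark material now filling the front-left hole at (540,208). I'll lower it slowly and watch the force.

send_rows([
  [[-0.05,0,0.2,0,0,0],[-0.05,0,0.4,0,0,0],[-0.05,0,0.5,0,0,0],[-0.05,0,0.6,0,0,0],[-0.05,0,0.7,0,0,0],[-0.05,0,0.75,0,0,0],[-0.05,0,0.8,0,0,0],[-0.05,0,0.8,0,0,0]],
])

```text
clock: 7.72
tool_pos: [0.5344, -0.2093, 0.0475]
orientation: [180.0, -0.0, -160.5]
force: [0.2, 0.2, -1.7]
opening: 0.0298
gripper_force: 30.0
```

send_rows([
  [[0,0,0.1,0,0,0],[0,0,0.2,0,0,0],[0,0,0.25,0,0,0],[0,0,0.3,0,0,0],[0,0,0.3,0,0,0],[0,0,0.3,0,0,0]],
])

```text
clock: 8.22
tool_pos: [0.5347, -0.2094, 0.0447]
orientation: [-180.0, 0.0, -160.5]
force: [0.8, -1.9, -1.4]
opening: 0.0301
gripper_force: 30.0
```

send_rows([
  [[0,0,0.05,0,0,0],[0,0,0.1,0,0,0],[0,0,0.15,0,0,0],[0,0,0.2,0,0,0],[0,0,0.2,0,0,0],[0,0,0.2,0,0,0]],
])

```text
clock: 8.72
tool_pos: [0.5353, -0.2098, 0.0432]
orientation: [-179.9, 0.1, -160.5]
force: [1.0, -5.8, 2.1]
opening: 0.0299
gripper_force: 30.0
```

send_rows([
  [[0,-0.08,0,0,0,0],[0,-0.08,0,0,0,0],[0,-0.08,0.1,0,0,0],[0,-0.08,0.1,0,0,0],[0,-0.08,0.1,0,0,0],[0,-0.08,0.1,0,0,0]],
])

```text
clock: 9.22
tool_pos: [0.5354, -0.2101, 0.0425]
orientation: [-179.9, 0.1, -160.4]
force: [-0.4, -1.5, 8.7]
opening: 0.0297
gripper_force: 30.0
```

send_rows([
  [[0,-0.02,0.05,0,0,0],[0,-0.02,0.1,0,0,0],[0,-0.02,0.15,0,0,0],[0,-0.02,0.2,0,0,0],[0,-0.02,0.2,0,0,0],[0,-0.02,0.2,0,0,0]],
])

```text
clock: 9.72
tool_pos: [0.5358, -0.2102, 0.0418]
orientation: [-179.9, 0.1, -160.4]
force: [-2.6, 2.0, 19.6]
opening: 0.0298
gripper_force: 30.0
```

send_rows([
  [[0,0,0.05,0,0,0],[0,0,0.1,0,0,0],[0,0,0.1,0,0,0],[0,0,0.1,0,0,0]],
])

```text
clock: 10.05
tool_pos: [0.5361, -0.2102, 0.0413]
orientation: [-179.9, 0.2, -160.4]
force: [-3.4, 1.1, 24.0]
opening: 0.0298
gripper_force: 30.0
```

send_rows([
  [[0,0,0.05,0,0,0],[0,0,0.1,0,0,0],[0,0,0.1,0,0,0],[0,0,0.1,0,0,0]],
])

```text
clock: 10.38
tool_pos: [0.5364, -0.2102, 0.0408]
orientation: [-179.9, 0.2, -160.4]
force: [-4.8, 3.3, 28.1]
opening: 0.0296
gripper_force: 30.0
```

send_rows([
  [[0,0,0.05,0,0,0],[0,0,0.1,0,0,0],[0,0,0.1,0,0,0],[0,0,0.1,0,0,0]],
])

```text
clock: 10.72
tool_pos: [0.5365, -0.2102, 0.0404]
orientation: [-179.9, 0.2, -160.4]
force: [-6.5, 3.0, 33.8]
opening: 0.0298
gripper_force: 30.0
```

send_rows([
  [[0.05,0,0.05,0,0,0],[0.05,0,0.1,0,0,0],[0.05,0,0.1,0,0,0],[0.05,0,0.1,0,0,0]],
])

```text
clock: 11.05
tool_pos: [0.5351, -0.2102, 0.0373]
orientation: [-179.9, 0.1, -160.5]
force: [-1.6, 1.1, 16.6]
opening: 0.0294
gripper_force: 30.0
```

send_rows([
  [[0,0,0.05,0,0,0],[0,0,0.1,0,0,0],[0,0,0.1,0,0,0],[0,0,0.1,0,0,0]],
])

```text
clock: 11.38
tool_pos: [0.5352, -0.2102, 0.0371]
orientation: [-179.9, 0.1, -160.4]
force: [-5.4, 2.6, 24.7]
opening: 0.0298
gripper_force: 30.0
```

send_rows([
  [[0,0,0.05,0,0,0],[0,0,0.1,0,0,0],[0,0,0.1,0,0,0],[0,0,0.1,0,0,0]],
])

```text
clock: 11.72
tool_pos: [0.5353, -0.2102, 0.0369]
orientation: [-179.9, 0.1, -160.4]
force: [-7.9, 4.3, 31.3]
opening: 0.0296
gripper_force: 30.0
```

send_rows([
  [[0,0,0.05,0,0,0],[0,0,0.1,0,0,0],[0,0,0.1,0,0,0],[0,0,0.1,0,0,0]],
])

```text
clock: 12.05
tool_pos: [0.5352, -0.2099, 0.0333]
orientation: [-180.0, 0.1, -160.5]
force: [3.9, 0.8, 4.8]
opening: 0.0299
gripper_force: 30.0
```

Run:
```python
from h import *
s=snap("side"); crop(s,255,125,90,65,8,"pics/s3.png")
```

```text
(no output)
```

View pics/s3.png

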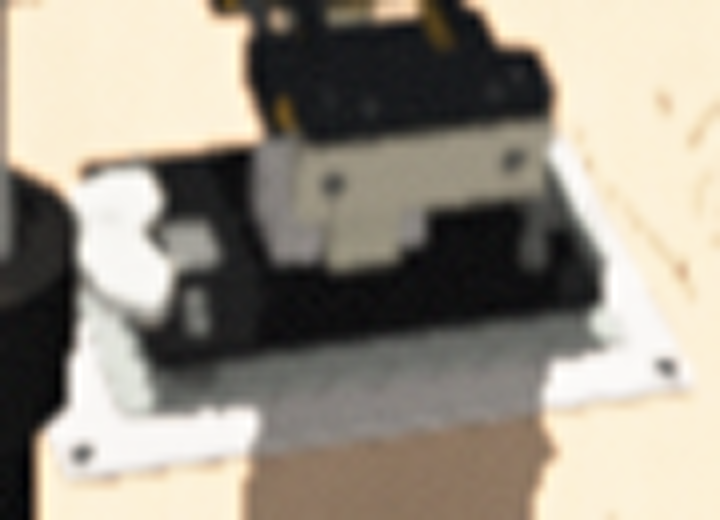

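The side crop shows the board dropped about 20 mm, with standoff tips poking through at (197,305) and (535,245). I'll press a little more, then confirm by pressing each end.

send_rows([
  [[0,0,0.1,0,0,0],[0,0,0.2,0,0,0],[0,0,0.3,0,0,0],[0,0,0.3,0,0,0],[0,0,0.3,0,0,0]],
])

```text
clock: 12.52
tool_pos: [0.5353, -0.21, 0.0329]
orientation: [-179.9, 0.1, -160.4]
force: [-7.4, 7.8, 36.2]
opening: 0.0297
gripper_force: 30.0
```

send_rows([
  [[0,0,-0.4,0,0,0],[0,0,-0.4,0,0,0],[0,0,-0.4,0,0,0],[0,0,-0.4,0,0,0],[0,0,-0.4,0,0,0],[0,0,-0.4,0,0,0],[0,0,-0.4,0,0,0],[0,0,-0.4,0,0,0]],
], fingers=0.55)

```text
clock: 13.18
tool_pos: [0.5341, -0.2104, 0.0332]
orientation: [180.0, -0.0, -160.5]
force: [-1.0, 0.4, 0.3]
opening: 0.0482
gripper_force: 0.0
```

send_rows([
  [[0,0,-1,0,0,0],[0,0,-3,0,0,0],[0,0,-4,0,0,0],[0,0,-4,0,0,0],[1.8,0,-4,0,0,0],[3.7,0,-4,0,0,0],[3.7,0,-4,0,0,0],[3.7,0,-4,0,0,0]],
])

```text
clock: 13.85
tool_pos: [0.4988, -0.2229, 0.0738]
orientation: [-180.0, 0.0, -160.5]
force: [0.0, 0.8, 0.1]
opening: 0.0483
gripper_force: 0.0
```

send_rows([
  [[0,0,1.5,0,0,0],[0,0,3,0,0,0],[0,0,3.6,0,0,0],[0,0,3.9,0,0,0],[0,0,4.0,0,0,0],[0,0,4.1,0,0,0],[0,0,4.2,0,0,0],[0,0,4.2,0,0,0]],
])

```text
clock: 14.52
tool_pos: [0.4998, -0.2227, 0.0319]
orientation: [-180.0, 0.0, -160.5]
force: [-1.0, -0.2, -0.6]
opening: 0.0481
gripper_force: 0.0
```

send_rows([
  [[0,0,0.05,0,0,0],[0,0,0.1,0,0,0],[0,0,0.15,0,0,0],[0,0,0.2,0,0,0],[0,0,0.25,0,0,0],[0,0,0.3,0,0,0],[0,0,0.3,0,0,0]],
])

```text
clock: 15.1
tool_pos: [0.4995, -0.2227, 0.0292]
orientation: [-180.0, 0.0, -160.5]
force: [-1.9, 1.5, 7.2]
opening: 0.0483
gripper_force: 3.7
```

send_rows([
  [[0,0,0.1,0,0,0],[0,0,0.2,0,0,0],[0,0,0.3,0,0,0],[0,0,0.3,0,0,0],[0,0,0.3,0,0,0]],
])

```text
clock: 15.52
tool_pos: [0.4996, -0.2228, 0.0288]
orientation: [-179.9, 0.0, -160.4]
force: [-10.1, 6.9, 35.9]
opening: 0.0484
gripper_force: 17.8
```

send_rows([
  [[0,0,-0.6,0,0,0],[0,0,-2,0,0,0],[0,0,-4,0,0,0],[0,0,-4.6,0,0,0],[-3,0,-4.6,0,0,0],[-7.4,0,-4.6,0,0,0],[-7.4,0,-4.6,0,0,0],[-7.4,0,-4.6,0,0,0]],
])

```text
clock: 16.18
tool_pos: [0.571, -0.1972, 0.0709]
orientation: [-180.0, 0.0, -160.4]
force: [-0.7, 0.4, -0.1]
opening: 0.0482
gripper_force: 0.0
```

send_rows([
  [[0,0,1.5,0,0,0],[0,0,3,0,0,0],[0,0,3.5,0,0,0],[0,0,3.7,0,0,0],[0,0,3.9,0,0,0],[0,0,4.0,0,0,0],[0,0,4.0,0,0,0],[0,0,4.0,0,0,0]],
])

```text
clock: 16.85
tool_pos: [0.5695, -0.1981, 0.0322]
orientation: [-180.0, 0.0, -160.5]
force: [0.1, -1.0, 0.8]
opening: 0.0484
gripper_force: 0.0
```

send_rows([
  [[0,0,0.05,0,0,0],[0,0,0.1,0,0,0],[0,0,0.15,0,0,0],[0,0,0.2,0,0,0],[0,0,0.25,0,0,0],[0,0,0.3,0,0,0],[0,0,0.35,0,0,0],[0,0,0.35,0,0,0]],
])

```text
clock: 17.52
tool_pos: [0.5693, -0.198, 0.0292]
orientation: [-180.0, 0.0, -160.5]
force: [-3.6, 1.6, 11.0]
opening: 0.0478
gripper_force: 5.3
```

send_rows([
  [[0,0,0.1,0,0,0],[0,0,0.2,0,0,0],[0,0,0.3,0,0,0],[0,0,0.3,0,0,0],[0,0,0.3,0,0,0]],
])

```text
clock: 17.93
tool_pos: [0.5694, -0.198, 0.0289]
orientation: [-179.9, 0.1, -160.4]
force: [-10.5, 6.5, 33.9]
opening: 0.0483
gripper_force: 16.9
```

Both ends stop hard at a board top of about 29 mm, which is the seated height. I'll retreat and check once more.

send_rows([
  [[0,0,-1,0,0,0],[0,0,-4,0,0,0],[0,0,-8,0,0,0],[0,0,-12,0,0,0],[0,0,-16,0,0,0],[0,0,-16,0,0,0],[0,0,-16,0,0,0],[0,0,-16,0,0,0]],
])

```text
clock: 18.6
tool_pos: [0.5688, -0.1978, 0.185]
orientation: [180.0, 0.0, -160.5]
force: [-0.4, 0.2, -1.8]
opening: 0.048
gripper_force: 0.0
```

send_rows([
  [[0,16,0,0,0,0],[0,16,0,0,0,0],[0,16,0,0,0,0],[0,16,0,0,0,0],[0,16,0,0,0,0],[0,16,0,0,0,0],[0,16,0,0,0,0],[0,16,0,0,0,0]],
])

```text
clock: 19.27
tool_pos: [0.5156, -0.0479, 0.1842]
orientation: [180.0, -0.1, -160.5]
force: [-0.7, -1.1, 0.3]
opening: 0.0479
gripper_force: 0.0
```

Run:
```python
from h import *
from plant import ctrl
print(ctrl.get_obs()["clock"],ctrl.get_obs()["force"])
a=np.zeros((450,800,3),np.uint8)
for i,(n,x,y) in enumerate((("top",302,160),("side",255,115))):
    c=snap(n); w,h=(100,112) if i==0 else (80,90)
    a[:,i*400:i*400+400]=cv2.resize(c.img[y:y+h,x:x+w,::-1],(400,450),interpolation=cv2.INTER_CUBIC)
cv2.imwrite("pics/both2.png",a)
```

```text
19.2667 [-0.73198457 -1.1455471   0.25731851]
```

View pics/both2.png

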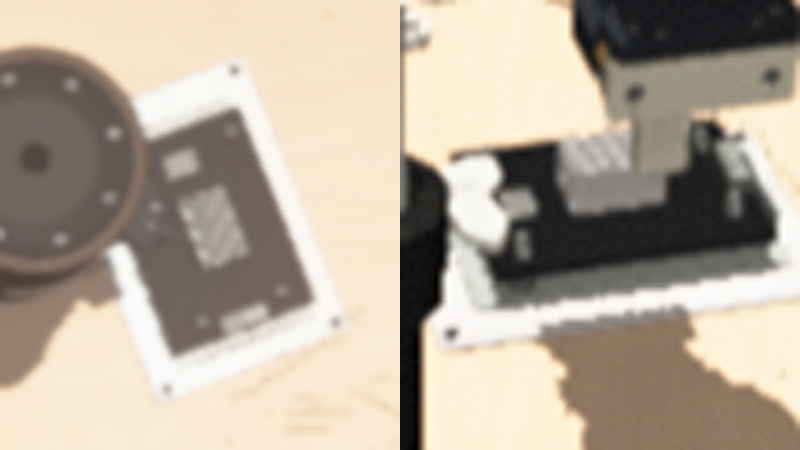

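The board sits square and level on the chassis with its standoff tips through: (230,130), (202,322), (280,291) in the top half, and (523,243), (737,203), (700,140) in the side half. The gripper is clear, so I'm handing in.

```bash
python3 -c "
from plant import ctrl
print(ctrl.close_job())"
```

```text
the job is handed in; nothing more can be done
None
```

The board is pressed onto the standoffs with the terminal block over the flange; both ends stopped hard at seated height and the gripper is clear, and I handed the job in at about 19 s, but the hand-in returned no verdict.

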